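# Make up two woodcraft kits

### The job

Make up two craft kits from the wooden pieces lying on the papered table. Into the square tray go the large wood slice, laid flat, with the small slice laid on the middle of it so that it does not overhang, and the wooden spool standing upright on the tray floor beside them; into the long tray go the forked twig and the short lath, each lying flat on the tray floor and wholly inside the rim. Leave the glue gun, the log and the paint jar where they are.

Things in the scene. Friction and masses are not known exactly. Their poses are not given: they have to be found in the camera images.
- large_slice_c (a point): Large round slice of branch with dark bark rim and pale sawn faces: disc 64 mm in diameter, 18 mm thick, lying flat, about 40 g. The point is its centre, half-way up (9 mm above its underside); z is its axis.
- small_slice_c (a point): Small round slice of branch, same look: disc 38 mm in diameter, 18 mm thick, lying flat, about 16 g. The point is its centre, half-way up (9 mm above its underside); z is its axis.
- spool_c (a point): Turned wooden spool standing on end, 48 mm tall: a flange 38 mm in diameter and 9 mm thick at each end, a waist 30 mm in diameter between, a dark bore mark on top; about 35 g. The point is its centre, half-way up (24 mm above its underside); z is its axis.
- twig_stem (a point): Forked (Y-shaped) dark twig lying flat, made of round rod 18 mm in diameter, about 30 g. The point is on the axis of the single stem, 9 mm above the underside, at a good place to grip across the stem (along y, 18 mm wide). x points along the stem towards the fork: the stem's free end is 32 mm behind the point (-x), the crotch 22 mm ahead, and the tips of the two prongs reach 63 mm ahead and 33 mm to either side (y).
- lath_c (a point): Short rectangular offcut of pale pine lath with two small dark drill marks on top: 80 mm long (x), 24 mm wide (y), 20 mm thick, lying flat, about 30 g. The point is its centre, 10 mm above its underside.
- square_tray_floor (a point): Square shallow grey tray, fixed to the table: 190 x 190 mm outside, 182 x 182 mm inside, rim 4 mm thick and 15 mm high above the table, floor 4 mm thick. The point is the centre of the tray's inner floor (4 mm above the table); x and y run parallel to its sides.
- long_tray_floor (a point): Long shallow grey tray, fixed to the table: 250 mm (x) by 140 mm (y) outside, 242 x 132 mm inside, rim 4 mm thick and 15 mm high above the table, floor 4 mm thick. The point is the centre of the tray's inner floor (4 mm above the table); x runs along its long side.
- glue_gun_mid (a point): Bystander, to be left alone: pink hand-held glue gun lying on its side, about 170 x 115 mm, 34 mm high, beyond the trays. The point is the middle of its barrel, 17 mm up.
- log_c (a point): Bystander, to be left alone: piece of birch log lying crosswise (along y) at the far side, 190 mm long, 44 mm in diameter. The point is its centre, 22 mm up.
- jar_c (a point): Bystander, to be left alone: blue paint jar with a white cap, 56 mm in diameter, 65 mm high, beyond the trays. The point is its centre, half-way up.
There are look-alikes about, which are no part of the job. What is meant by the part that bears lath_c is not turquoise, and is the larger of those in its own colour. What is shaped like the part that bears spool_c but yellow is not meant.

How it is judged:
By the outcome, as a careful person would: the job done as asked, in the order asked, and still so for the second after the job is handed in, with the robot touching nothing.
It also fails if it takes over 136 s, if anything falls off the work surface, if the arm or the gripper's body presses on something with over 40 N, if the wrist force passes 120 N, or if a joint passes its speed limit or range.

### The arm

A 7-joint arm with a two-finger parallel gripper is mounted at the origin on the work surface. World frame = base frame: x ahead of the robot, y to its left, z up, the work surface at z = 0. Lengths are in m, angles in rad, forces in N, time in s.
With the tool pointing down it reaches from about 0.425 to 0.875 m from the base axis. Payload 4.7 kg.
Tool frame: the origin (TCP) lies on the centre line of the jaws, within the pads' length; the fingertips stand 17 mm ahead of it and the grasp point (between the pads) lies 2 mm behind it; z points along the fingers, y is the line along which they close (so a half turn about z gives the same grasp; the last joint's range is limited). The gripper opens to 87 mm and grips with 3 to 60 N. Pads are 19 mm wide; open, the fingers measure 117 mm over their backs; the gripper's body (75 mm by 190 mm) begins 51 mm behind the grasp point.
Start: joints at [-1.199, 0.321, -0.07, 1.45, 0.023, 1.371, -0.057], TCP at [0.228, 0.609, 0.24] pointing down, gripper open.
Joint ranges: [-2.86, 2.86], [-0.3, 2.09], [-1.38, 1.24], [0.06, 2.45], [-1.56, 4.7], [0.09, 2.05], [-2.69, 2.69]. Speed limits (rad/s): [2.57, 2.57, 3.14, 3.14, 3.14, 3.14, 3.14].

### API

Orientations are given as a rotation vector (axis times angle).
In Python, from workcell import observe, capture, camera_params, sign_off, outline_of gives the robot as it stands. The module is installed in compiled form; this text tells all that it offers.
- The arm moves only by the shell command python3 -m handwheel 'ROWS' [FORCE]. ROWS is a JSON object of lists of equal length, an entry for each row: "translation": the shift along the tool's x, y, z scaled (see below), a list of three; "turn": the turn about the tool's z scaled (see below); "claw": the opening, from 0 (shut) to 1 (fully open). A call has 1 to 8 rows; each row shifts and turns the commanded pose from where the row before left it, along the tool's axes as they then stand; what a row does not reach is not made up. The controller multiplies each number of a shift by 30 mm and each number of a turn by 0.1 rad. A row lasts 1/12 s, in which the tool goes at most 41.7 mm and 7.16 degrees, less where a joint would pass 70% of its speed; a pose out of reach is approached as far as the arm can. A call with a number of a shift or a turn outside -1 to 1 is refused whole. A call with a gripper value outside its range is refused whole. The fingers move at their own pace and stop on an object; FORCE is the grip in N (left out, the last holds). Time passes only in rows, so rows that do not move let the fingers close. It gives the time, the measured TCP pose, the force, the opening and the grip force at its end, in the units of the state.
- observe(): the state, without advancing time (a new reading comes with each control period).
- capture(name): name is "scene" or "top" or "wrist"; returns the picture (384x512x3 uint8, red, green, blue); there is no depth.
- camera_params(name): a dict with "fx", "fy", "cx", "cy" (pixels), "xyz" and "attitude" of the camera in the world. Camera axes: x right, y down, z forward; pixel columns grow to the right and rows downward; lengths in m; the calibration is good to about 2 mm. A picture is of the moment at which its call begins: read the wrist's pose just before it. camera_params takes no time and is no camera call; for the wrist camera it gives the pose at the moment of the call.
- sign_off(): hands the job in; it is judged then, once.
Trained networks look in the newest picture that a camera, given by its name, has taken for a name from the list of things; names that differ only in an ending like _2 or _b are one class to them, and where a whole thing is asked for, a point or a joint stands for the part that bears it (a point fixed in the world has none). Each returns a list of dicts, best first, with "score" (0 to 1); they miss things now and then, are a little off and sometimes report something else, mostly with a low value. They report only what shows in the picture. A call takes as long as a camera call. They do not tell look-alikes from the thing itself.
- outline_of(label, camera): "mask" (384x512 bool, what is visible of it) and "at" ([row, column] in pixels, amid what is visible of it).
The state is a dict: "t": time; "joints": joint angles; "qd": joint speeds; "tau": joint torques, N m; "position": TCP position; "eef_rot": TCP orientation; "force": force on the tool from outside, world axes, zero at the start; "wrist_torque": the same for the moment, N m; "finger_gap": opening from 0.0 (shut) to 1.0 (fully open); "gripper_force": force on a finger pad.
Only numpy, scipy, OpenCV 4.12 (cv2) and the standard library are available. Lean on these libraries where they do the work, as an engineer would, in place of code of your own. Each camera call takes 0.05 s, during which the arm holds its last target. There are 200 camera calls.

## Working session

There is one attempt and no reset: what is moved stays moved. The work goes in short steps, Python scripts to look and compute and a shell command to move; the robot and the scene stay as the last step left them, time stands still between calls to the robot, and variables do not carry over. Pictures are saved under pics/ and viewed, at most 14 in all, crops included, and the job is handed in when it is done.

```bash
mkdir -p pics
cat > h.py <<'E'
import numpy as np, cv2
from scipy.spatial.transform import Rotation as R
from workcell import *
def rot(a):
    a=np.array(a,float)
    if a.shape==(3,3): return a
    return R.from_rotvec(a).as_matrix() if a.size==3 else R.from_quat(a).as_matrix()
def ray(cam,rc,z,p=None):
    p=p or camera_params(cam); d=rot(p['attitude'])@np.array([(rc[1]-p['cx'])/p['fx'],(rc[0]-p['cy'])/p['fy'],1])
    o=np.array(p['xyz']); return o+d*(z-o[2])/d[2]
def save(img,n): cv2.imwrite('pics/'+n,cv2.cvtColor(img,cv2.COLOR_RGB2BGR))
E
python3 - <<'E'
from h import *
print(observe()); 
for c in ('scene','top','wrist'): print(c,camera_params(c))
a=capture('top'); save(cv2.resize(a,(800,600)),'top1.png')
Z=dict(large_slice_c=.009,small_slice_c=.009,spool_c=.024,twig_stem=.009,lath_c=.01,square_tray_floor=.004,long_tray_floor=.004,glue_gun_mid=.017,log_c=.022,jar_c=.032)
for k,z in Z.items():
    for r in outline_of(k,'top'):
        m=r['mask'].astype(np.uint8); ys,xs=np.nonzero(m)
        print(k,round(r['score'],2),np.round(r['at']),m.sum(),'w',ray('top',r['at'],z).round(3),'rgb',a[ys,xs].mean(0).round())
b=capture('scene'); save(cv2.resize(b,(800,600)),'scene1.png')
E
```

```text
{'t': 0.0, 'joints': array([-1.19890396,  0.3218404 , -0.07008069,  1.45167433,  0.02259615,
        1.37078615, -0.05691105]), 'qd': array([ 6.37917819e-05, -2.95310381e-05, -4.93648746e-05,  8.78823445e-05,
        9.85627858e-04,  4.21052217e-04,  5.80076021e-04]), 'tau': array([-3.51208701e-04, -4.91308272e+01, -4.03923551e-01, -3.12526667e+01,
       -6.38339692e-02,  4.37212118e-02,  1.76461681e-04]), 'position': array([0.22749946, 0.60833404, 0.23845048]), 'eef_rot': array([-5.58958556e-01, -3.09121396e+00,  2.99250190e-03]), 'force': array([-0.54660566, -0.05414254,  0.82352347]), 'wrist_torque': array([-0.02933166, -0.00490727,  0.08045629]), 'gripper_force': 0.0, 'finger_gap': 0.9956956009400978}
scene {'fx': 469.2979223918304, 'fy': 469.2979223918304, 'cx': 257.6089178012298, 'cy': 188.85679245450243, 'xyz': array([1.36731629, 0.44162132, 0.80931897]), 'attitude': array([-1.27553145, -2.17498913,  1.01217542])}
top {'fx': 378.42906845860324, 'fy': 378.42906845860324, 'cx': 256.92909898102783, 'cy': 191.92669630699115, 'xyz': array([ 0.50511029, -0.01080452,  0.86971402]), 
[... 648 characters left out ...]
 46.]
lath_c 0.97 [248. 298.] 374 w [ 0.442 -0.114  0.01 ] rgb [189. 150. 103.]
lath_c 0.67 [296. 300.] 371 w [ 0.334 -0.116  0.01 ] rgb [ 51. 138. 133.]
lath_c 0.44 [237. 258.] 187 w [ 0.467 -0.024  0.01 ] rgb [190. 151. 105.]
square_tray_floor 0.85 [214.  97.] 7393 w [0.52  0.34  0.004] rgb [131. 129. 128.]
long_tray_floor 0.69 [227. 387.] 7070 w [ 0.487 -0.319  0.004] rgb [128. 127. 125.]
long_tray_floor 0.34 [ 99. 131.] 1481 w [0.787 0.268 0.004] rgb [172. 117. 113.]
glue_gun_mid 0.73 [ 97. 132.] 1522 w [0.787 0.263 0.017] rgb [170. 116. 111.]
log_c 0.97 [ 96. 249.] 1598 w [ 0.788 -0.006  0.022] rgb [115.  96.  78.]
jar_c 0.79 [119. 363.] 650 w [ 0.731 -0.264  0.032] rgb [163. 165. 161.]
```

View pics/top1.png

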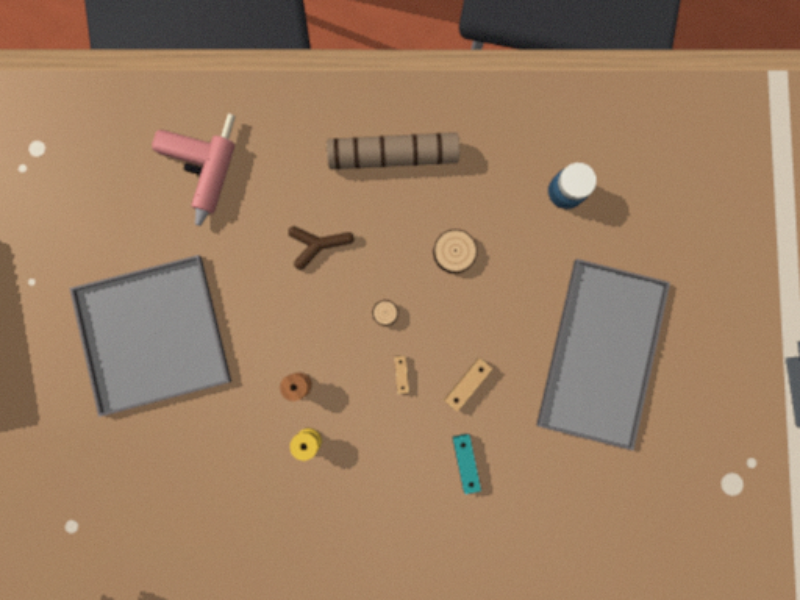

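View pics/scene1.png

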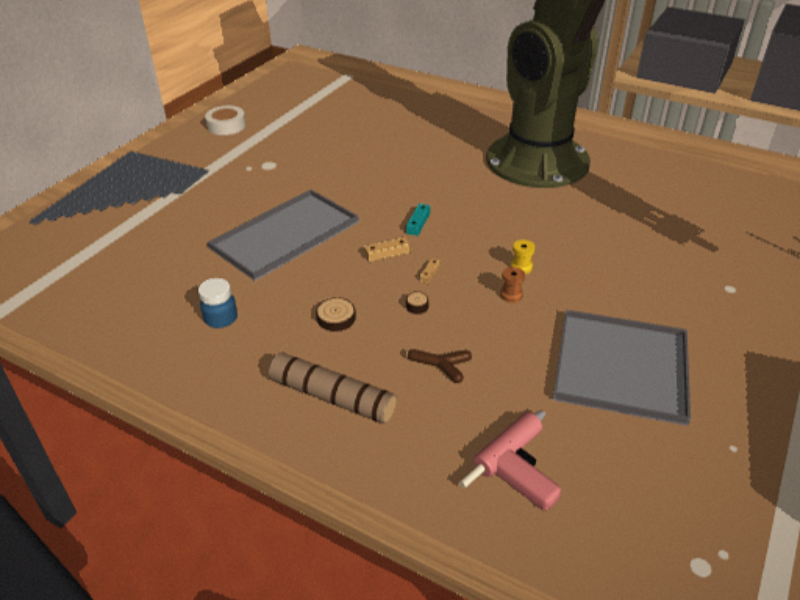

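Candidates (px in the 800x600 top view):
- **Spool:** brown at (294,386) or yellow at (305,445). I choose the brown one.
- **Lath:** large pine at (469,384), small pine at (401,375) or turquoise at (466,463). I choose the large pine one.
- **Slices:** large at (455,250) and small at (385,312).
- **Twig:** (320,245), with its stem end to the right at (352,238).

The scene view agrees with all of these. Next I get the orientations and a close crop.

Run:
```python
from h import *
a=capture('top')
save(cv2.resize(a[150:330,170:330],None,fx=3.3,fy=3.3,interpolation=cv2.INTER_CUBIC),'crop1.png')
p=camera_params('top')
for k,z in dict(large_slice_c=.018,small_slice_c=.018,lath_c=.02,square_tray_floor=.015,long_tray_floor=.015,twig_stem=.009).items():
    r=outline_of(k,'top')[0]; c=max(cv2.findContours(r['mask'].astype(np.uint8),0,1)[0],key=len)[:,0]
    w=np.array([ray('top',(v,u),z,p)[:2] for u,v in c])
    rc=cv2.minAreaRect((w*1000).astype(np.float32)); print(k,np.round(rc[0],1),np.round(rc[1],1),round(rc[2],1))
    if k in('twig_stem','square_tray_floor','long_tray_floor'): print((cv2.boxPoints(rc)).round().tolist())
for n,u,v in (('stem end',352,238),('crotch',318,243),('p1',293,232),('p2',300,266)): print(n,ray('top',(v*.64,u*.64),.009,p).round(3))
```

```text
large_slice_c [639.7 -98.8] [62.8 64.9] 44.3
small_slice_c [789.9 -10.6] [ 48.9 194.8] 3.6
lath_c [ 448.4 -115.1] [25.6 77.2] 50.3
square_tray_floor [522.4 340.8] [190.7 194.3] 14.6
[[406.0, 411.0], [455.0, 223.0], [639.0, 271.0], [590.0, 459.0]]
long_tray_floor [ 490.9 -312.1] [146.5 252.8] 75.6
[[350.0, -352.0], [595.0, -415.0], [632.0, -273.0], [387.0, -210.0]]
twig_stem [648.4  97.2] [98.7 62.4] 89.7
[[617.0, 48.0], [679.0, 48.0], [680.0, 146.0], [617.0, 147.0]]
stem end [0.66  0.049 0.009]
crotch [0.653 0.099 0.009]
p1 [0.669 0.136 0.009]
p2 [0.619 0.125 0.009]
```

View pics/crop1.png

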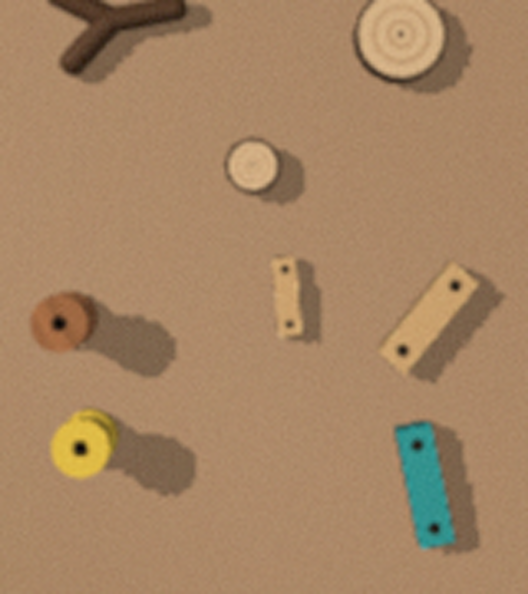

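The crop confirms it: the brown spool is at (60,322) and the large pine lath at (428,318). The yellow spool, the turquoise lath and the small pine lath are clearly different. Moving to hover over the large slice.

```bash
cat >> h.py <<'E'
def plan(x,y,z,yaw=None):
    s=observe(); M=rot(s['eef_rot']); p=np.array(s['position'])
    cur=np.degrees(np.arctan2(M[1,1],M[0,1])); t=0
    if yaw is not None:
        t=-((yaw-cur+90)%180-90); M=M@R.from_euler('z',t,degrees=True).as_matrix()
    d=M.T@(np.array([x,y,z])-p)/.03
    print('t',round(s['t'],2),'pos',p.round(4),'yaw',round(cur,1),'tilt',M[:2,2].round(3),'j7',round(s['joints'][6],2),'gap',round(s['finger_gap'],3),'F',np.round(s['force'],1),'| turn units',round(np.radians(t)/.1,2),'shift units',d.round(2))
def look(k,z,cam='wrist',name=None):
    p=camera_params(cam); a=capture(cam)
    if name: save(a,name)
    for r in outline_of(k,cam)[:3]:
        m=r['mask'].astype(np.uint8); ys,xs=np.nonzero(m); c=max(cv2.findContours(m,0,1)[0],key=len)[:,0]
        w=np.array([ray(cam,(v,u),z,p)[:2] for u,v in c]); rc=cv2.minAreaRect((w*1000).astype(np.float32))
        (cx,cy),rad=cv2.minEnclosingCircle((w*1000).astype(np.float32))
        print(k,round(r['score'],2),np.round(r['at']),'w',ray(cam,r['at'],z,p).round(4),'rect',np.round(rc[0],1),np.round(rc[1],1),round(rc[2],1),'circ',round(cx,1),round(cy,1),round(rad,1),a[ys,xs].mean(0).round())
E
H="python3 -m handwheel"
python3 -m handwheel '{"translation":[[-1,-0.82,0],[-1,-0.82,0],[-1,-0.82,0],[-1,-0.82,0],[-1,-0.82,0],[-1,-0.82,0],[-1,-0.82,0],[-1,-0.82,0]],"turn":[0,0,0,0,0,0,0,0],"claw":[1,1,1,1,1,1,1,1]}' 30
python3 -m handwheel '{"translation":[[-1,-0.82,0],[-1,-0.82,0],[-1,-0.82,0],[-1,-0.82,0],[-1,-0.82,0],[-1,-0.82,0],[-1,-0.82,0],[-1,-0.82,0]],"turn":[0,0,0,0,0,0,0,0],"claw":[1,1,1,1,1,1,1,1]}'
python3 -m handwheel '{"translation":[[-1,-0.82,0.5],[-1,-0.82,0.5],[-1,-0.82,0.5],[-1,-0.82,0.5],[-0.5,-0.4,0.5],[0,0,0.5],[0,0,0.3],[0,0,0]],"turn":[0,0,0,0,0,0,0,0],"claw":[1,1,1,1,1,1,1,1]}'
python3 -c "
from h import *
plan(.640,-.099,.022); look('large_slice_c',.018,name='w1.png'); look('small_slice_c',.018)"
```

```text
t: 1.62
position: [0.3842, 0.3387, 0.2399]
eef_rot: [0.559, 3.091, 0.001]
force: [-0.2, 0.4, 0.1]
finger_gap: 1.004
gripper_force: 0.0
t: 2.28
position: [0.5401, 0.0703, 0.2401]
eef_rot: [0.559, 3.091, 0.001]
force: [0.6, -0.4, 0.1]
finger_gap: 1.001
gripper_force: 0.0
t: 2.95
position: [0.6257, -0.0779, 0.138]
eef_rot: [-0.558, -3.087, 0.0]
force: [-0.6, 0.4, -0.6]
finger_gap: 0.997
gripper_force: 0.0
t 2.95 pos [ 0.6257 -0.0779  0.138 ] yaw 69.5 tilt [-0.004  0.001] j7 1.44 gap 0.997 F [-0.6  0.4 -0.6] | turn units 0.0 shift units [-0.71 -0.49  3.86]
large_slice_c 0.97 [217. 239.] w [ 0.6423 -0.0999  0.018 ] rect [641.1 -99.8] [62.8 65.9] 69.6 circ 641.4 -99.3 33.8 [165. 136.  99.]
small_slice_c 0.96 [ 76. 316.] w [0.554  0.0029 0.018 ] rect [551.8   1.5] [38.1 38. ] 71.4 circ 552.4 1.4 19.9 [159. 131.  97.]
```

```bash
python3 -m handwheel '{"translation":[[-0.73,-0.5,0],[0,0,0.9],[0,0,0.9],[0,0,0.9],[0,0,0.8],[0,0,0.35],[0,0,0],[0,0,0]],"turn":[0,0,0,0,0,0,0,0],"claw":[1,1,1,1,1,1,1,1]}' 25
python3 -m handwheel '{"translation":[[0,0,0],[0,0,0],[0,0,0],[0,0,0],[0,0,0],[0,0,0],[0,0,0],[0,0,0]],"turn":[0,0,0,0,0,0,0,0],"claw":[0.5,0.5,0.5,0.5,0.5,0.5,0.5,0.5]}'
python3 -c "
from h import *
plan(.532,.304,.12)"
```

```text
t: 3.82
position: [0.6432, -0.0999, 0.0261]
eef_rot: [0.558, 3.091, 0.0]
force: [1.1, 0.2, 0.4]
finger_gap: 1.004
gripper_force: 0.0
t: 4.48
position: [0.643, -0.1004, 0.0259]
eef_rot: [0.559, 3.09, 0.001]
force: [-0.7, 0.9, 5.4]
finger_gap: 0.729
gripper_force: 25.0
t 4.48 pos [ 0.643  -0.1004  0.0259] yaw 69.5 tilt [0.001 0.   ] j7 1.53 gap 0.729 F [-0.7  0.9  5.4] | turn units 0.0 shift units [ 8.18 11.33 -3.14]
```

```bash
python3 -m handwheel '{"translation":[[0,0,-0.6],[0,0,-1],[0,0,-1],[0,0,-0.6],[0.6,0.8,0],[0.7,1,0],[0.7,1,0],[0.7,1,0]],"turn":[0,0,0,0,0,0,0,0],"claw":[0.5,0.5,0.5,0.5,0.5,0.5,0.5,0.5]}'
python3 -m handwheel '{"translation":[[0.7,1,0],[0.7,1,0],[0.7,1,0],[0.7,1,0],[0.7,1,0],[0.7,1,0],[0.7,1,0],[0.6,0.5,0]],"turn":[0,0,0,0,0,0,0,0],"claw":[0.5,0.5,0.5,0.5,0.5,0.5,0.5,0.5]}'
python3 -m handwheel '{"translation":[[0.3,0,0],[0,0,0],[0,0,0]],"turn":[0,0,0],"claw":[0.5,0.5,0.5]}'
python3 -c "
from h import *
plan(.532,.304,.031); look('square_tray_floor',.015,name='w2.png');look('square_tray_floor',.015,cam='top')"
```

```text
t: 5.15
position: [0.6057, 0.0359, 0.1208]
eef_rot: [-0.561, -3.091, -0.0]
force: [0.2, -0.5, -1.0]
finger_gap: 0.723
gripper_force: 25.0
t: 5.82
position: [0.5291, 0.3083, 0.1206]
eef_rot: [-0.552, -3.092, -0.003]
force: [0.1, 0.6, -0.7]
finger_gap: 0.723
gripper_force: 25.0
t: 6.07
position: [0.5223, 0.3054, 0.1207]
eef_rot: [0.559, 3.091, -0.002]
force: [-0.1, -0.8, 0.2]
finger_gap: 0.725
gripper_force: 25.0
t 6.07 pos [0.5223 0.3054 0.1207] yaw 69.5 tilt [-0.    -0.001] j7 0.73 gap 0.725 F [-0.1 -0.8  0.2] | turn units 0.0 shift units [-0.32  0.07  2.99]
square_tray_floor 0.86 [146. 310.] w [0.4991 0.3616 0.015 ] rect [522.9 341.8] [191.1 190.9] 14.6 circ 522.9 342.0 133.8 [131. 131. 132.]
square_tray_floor 0.93 [198. 109.] w [0.5573 0.3112 0.015 ] rect [522.3 340.1] [195.8 193.7] 13.9 circ 521.9 340.2 132.8 [134. 131. 130.]
```

View pics/w2.png

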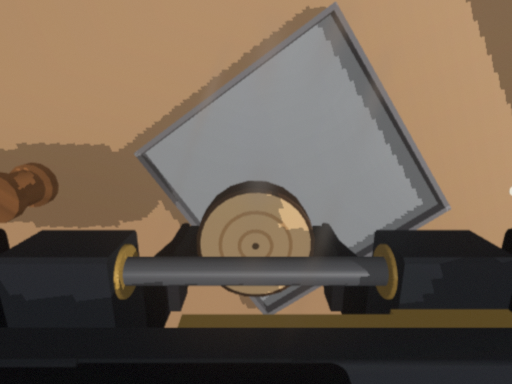

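The wrist view shows the slice held level at (255,245), over the tray; the tray's near corner is at (268,312). The tray centre is (.523,.342). Lowering.

```bash
python3 -m handwheel '{"translation":[[-0.23,0.25,0],[0,0,0.9],[0,0,0.9],[0,0,0.6],[0,0,0.35],[0,0,0.2],[0,0,0],[0,0,0]],"turn":[0,0,0,0,0,0,0,0],"claw":[0.5,0.5,0.5,0.5,0.5,0.5,0.5,0.5]}'
python3 -c "
from h import *
plan(.531,.310,.0305)"
```

```text
t: 6.93
position: [0.5323, 0.311, 0.0334]
eef_rot: [0.56, 3.09, 0.001]
force: [-0.3, -1.2, -0.1]
finger_gap: 0.727
gripper_force: 25.0
t 6.93 pos [0.5323 0.311  0.0334] yaw 69.5 tilt [0.001 0.001] j7 0.76 gap 0.727 F [-0.3 -1.2 -0.1] | turn units 0.0 shift units [ 0.03 -0.05  0.1 ]
```

```bash
python3 -m handwheel '{"translation":[[0,0,0.1],[0,0,0],[0,0,0],[0,0,0],[0,0,0],[0,0,-0.5],[0,0,-1],[0,0,-1]],"turn":[0,0,0,0,0,0,0,0],"claw":[0.72,0.72,0.84,0.84,0.84,0.84,0.84,0.84]}'
python3 -m handwheel '{"translation":[[0,0,-1],[-0.42,-0.94,0],[-0.42,-0.94,0],[-0.42,-0.94,0],[-0.42,-0.94,0],[-0.42,-0.94,0],[-0.42,-0.94,0],[-0.42,-0.94,0]],"turn":[0,0,0,0,0,0,0,0],"claw":[0.84,0.84,0.84,0.84,0.84,0.84,0.84,0.84]}'
python3 -m handwheel '{"translation":[[-0.42,-0.94,0],[-0.42,-0.94,0],[-0.42,-0.94,0],[0,0,0],[0,0,0]],"turn":[0,0,0,0,0],"claw":[0.84,0.84,0.84,0.84,0.84]}'
python3 -c "
from h import *
look('small_slice_c',.018);look('large_slice_c',.022,cam='top');plan(.552,.0015,.022)"
```

```text
t: 7.6
position: [0.5305, 0.3105, 0.1044]
eef_rot: [-0.559, -3.09, 0.004]
force: [0.2, -0.4, 0.4]
finger_gap: 0.839
gripper_force: 0.0
t: 8.27
position: [0.5449, 0.0939, 0.135]
eef_rot: [0.559, 3.091, 0.001]
force: [0.7, 0.1, -0.5]
finger_gap: 0.838
gripper_force: 0.0
t: 8.68
position: [0.5508, 0.0004, 0.135]
eef_rot: [0.566, 3.089, 0.0]
force: [0.4, 0.8, 0.4]
finger_gap: 0.836
gripper_force: 0.0
small_slice_c 0.79 [193. 259.] w [0.553  0.0038 0.018 ] rect [551.   3.] [36.7 39.1] 54.8 circ 551.5 3.9 20.3 [157. 129.  94.]
large_slice_c 0.67 [208. 107.] w [0.5341 0.3127 0.022 ] rect [529.3 310.6] [62.7 64.3] 1.1 circ 528.4 310.6 34.2 [201. 171. 132.]
t 8.88 pos [0.5507 0.0046 0.1345] yaw 69.6 tilt [-0.     0.001] j7 1.25 gap 0.842 F [ 0.2  0.1 -0.6] | turn units 0.0 shift units [-0.08 -0.09  3.75]
```

```bash
python3 -m handwheel '{"translation":[[-0.05,-0.03,0.6],[0,0,1],[0,0,1],[0,0,0.8],[0,0,0.35],[0,0,0],[0,0,0],[0,0,0]],"turn":[0,0,0,0,0,0,0,0],"claw":[0.84,0.84,0.84,0.84,0.84,0.84,0.84,0.84]}' 20
python3 -m handwheel '{"translation":[[0,0,0],[0,0,0],[0,0,0],[0,0,0],[0,0,0],[0,0,0],[0,0,0],[0,0,0]],"turn":[0,0,0,0,0,0,0,0],"claw":[0.25,0.25,0.25,0.25,0.25,0.25,0.25,0.25]}'
python3 -c "
from h import *
plan(.530,.310,.12)"
```

```text
t: 9.55
position: [0.5531, 0.0019, 0.0236]
eef_rot: [0.558, 3.089, 0.001]
force: [-0.1, 0.3, 0.5]
finger_gap: 0.843
gripper_force: 0.0
t: 10.22
position: [0.5518, 0.0015, 0.0222]
eef_rot: [0.559, 3.091, 0.0]
force: [-0.7, 1.1, 1.4]
finger_gap: 0.43
gripper_force: 20.0
t 10.22 pos [0.5518 0.0015 0.0222] yaw 69.5 tilt [0. 0.] j7 1.33 gap 0.43 F [-0.7  1.1  1.4] | turn units 0.0 shift units [ 4.28  9.38 -3.26]
```

```bash
python3 -m handwheel '{"translation":[[0,0,-0.6],[0,0,-1],[0,0,-1],[0,0,-0.8],[0.4,0.8,0],[0.43,0.94,0],[0.43,0.94,0],[0.43,0.94,0]],"turn":[0,0,0,0,0,0,0,0],"claw":[0.25,0.25,0.25,0.25,0.25,0.25,0.25,0.25]}'
python3 -m handwheel '{"translation":[[0.43,0.94,0],[0.43,0.94,0],[0.43,0.94,0],[0,0,0],[0,0,0],[0,0,0]],"turn":[0,0,0,0,0,0],"claw":[0.25,0.25,0.25,0.25,0.25,0.25]}'
python3 -c "
from h import *
plan(.530,.310,.042);look('large_slice_c',.022,name='w3.png');look('large_slice_c',.022);look('small_slice_c',.12)"
```

```text
t: 10.88
position: [0.5421, 0.122, 0.1243]
eef_rot: [0.56, 3.091, 0.001]
force: [0.1, 0.3, -0.5]
finger_gap: 0.429
gripper_force: 20.0
t: 11.38
position: [0.5357, 0.2129, 0.1238]
eef_rot: [-0.559, -3.091, 0.002]
force: [-0.8, -0.2, -0.7]
finger_gap: 0.428
gripper_force: 20.0
t 11.38 pos [0.5357 0.2129 0.1238] yaw 69.5 tilt [-0.    -0.001] j7 0.88 gap 0.428 F [-0.8 -0.2 -0.7] | turn units 0.0 shift units [1.31 2.97 2.72]
large_slice_c 0.49 [132. 108.] w [0.4458 0.1235 0.022 ] rect [449.  123.3] [59.6 41.1] 69.5 circ 447.4 123.8 30.1 [151. 100.  61.]
large_slice_c 0.91 [148. 368.] w [0.5294 0.3103 0.022 ] rect [530.1 310.7] [66.8 63.3] 69.4 circ 530.5 310.4 34.2 [191. 162. 122.]
small_slice_c 0.97 [234. 256.] w [0.5282 0.2156 0.12  ] rect [527.  215.9] [36.5 27.3] 69.4 circ 532.1 213.7 19.5 [121.  99.  73.]
small_slice_c 0.65 [130. 109.] w [0.454  0.1692 0.12  ] rect [456.4 169. ] [36.9 25.4] 71.9 circ 455.2 169.3 18.6 [152. 101.  62.]
```

View pics/w3.png

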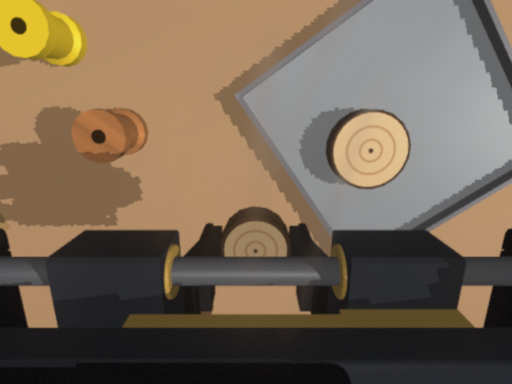

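The view shows the large slice lying flat in the tray at (370,150) and the small one held at (256,250). The brown spool is at (100,135).

```bash
python3 -m handwheel '{"translation":[[0.44,0.99,0],[0.44,0.99,0],[0.43,0.99,0],[0,0,0.7],[0,0,0.9],[0,0,0.6],[0,0,0.3],[0,0,0]],"turn":[0,0,0,0,0,0,0,0],"claw":[0.25,0.25,0.25,0.25,0.25,0.25,0.25,0.25]}'
python3 -m handwheel '{"translation":[[0,0,0],[0,0,0]],"turn":[0,0],"claw":[0.25,0.25]}'
python3 -c "
from h import *
plan(.530,.3105,.0447)"
```

```text
t: 12.35
position: [0.5288, 0.3096, 0.0467]
eef_rot: [-0.56, -3.088, 0.005]
force: [-0.3, -0.3, 0.5]
finger_gap: 0.431
gripper_force: 20.0
t: 12.52
position: [0.5313, 0.3112, 0.0506]
eef_rot: [0.56, 3.089, 0.003]
force: [0.4, 0.3, -0.0]
finger_gap: 0.428
gripper_force: 20.0
t 12.52 pos [0.5313 0.3112 0.0506] yaw 69.5 tilt [0.002 0.001] j7 0.76 gap 0.428 F [ 0.4  0.3 -0. ] | turn units 0.0 shift units [ 0.03 -0.04  0.2 ]
```

```bash
for i in 1; do python3 -m handwheel '{"translation":[[0,0,0.1],[0,0,0]],"turn":[0,0],"claw":[0.25,0.25]}'; done
python3 -m handwheel '{"translation":[[0,0,0.04],[0,0,0]],"turn":[0,0],"claw":[0.25,0.25]}'
```

```text
t: 12.68
position: [0.5307, 0.3112, 0.047]
eef_rot: [0.559, 3.09, 0.002]
force: [-0.4, 0.4, -0.6]
finger_gap: 0.429
gripper_force: 20.0
t: 12.85
position: [0.5302, 0.3111, 0.0452]
eef_rot: [0.559, 3.091, 0.001]
force: [0.0, 0.7, -0.2]
finger_gap: 0.425
gripper_force: 20.0
```

```bash
python3 -m handwheel '{"translation":[[0,0,0],[0,0,0],[0,0,0],[0,0,0],[0,0,-0.4],[0,0,-1],[0,0,-1],[0,0,-1]],"turn":[0,0,0,0,0,0,0,0],"claw":[0.45,0.5,0.6,0.6,0.6,0.6,0.7,0.7]}'
python3 -m handwheel '{"translation":[[0.06,-0.97,0],[0.06,-0.97,0],[0.06,-0.97,0],[0.06,-0.97,0],[0.06,-0.97,0],[0.06,-0.97,0],[0.05,-0.97,0],[0,0,0]],"turn":[0,0,0,0,0,0,0,0],"claw":[0.7,0.7,0.7,0.7,0.7,0.7,0.7,0.7]}'
python3 -c "
from h import *
look('spool_c',.048,name='w4.png');look('large_slice_c',.022,cam='top');look('small_slice_c',.04,cam='top');plan(.447,.124,.026)"
```

```text
t: 13.52
position: [0.53, 0.3107, 0.1487]
eef_rot: [-0.559, -3.091, 0.0]
force: [0.2, 0.2, -0.2]
finger_gap: 0.664
gripper_force: 0.0
t: 14.18
position: [0.4457, 0.119, 0.1475]
eef_rot: [-0.568, -3.089, 0.001]
force: [0.8, 1.0, -0.7]
finger_gap: 0.701
gripper_force: 0.0
spool_c 0.83 [190. 264.] w [0.4424 0.1285 0.048 ] rect [445.  130.2] [37.  45.8] 69.2 circ 444.5 129.1 23.4 [146. 100.  63.]
spool_c 0.66 [109. 213.] w [0.3684 0.1141 0.048 ] rect [369.  114.4] [38.3 37.6] 39.2 circ 369.1 114.8 20.0 [205. 171.  49.]
large_slice_c 0.79 [208. 114.] w [0.5329 0.297  0.022 ] rect [531.5 308.5] [65.3 63.5] 45.4 circ 531.8 307.8 34.2 [155. 130. 101.]
large_slice_c 0.34 [ 96. 247.] w [ 0.7873 -0.002   0.022 ] rect [789.3  -9.7] [ 48.5 192. ] 3.0 circ 791.3 -9.6 97.1 [130. 109.  89.]
small_slice_c 0.58 [212. 102.] w [0.5253 0.3154 0.04  ] rect [529.3 309.8] [39.  36.4] 45.5 circ 530.4 308.5 21.0 [189. 157. 119.]
t 14.48 pos [0.4477 0.1256 0.1472] yaw 69.6 tilt [0.001 0.   ] j7 0.88 gap 0.701 F [-0.2  0.6  0.1] | turn units 0.0 shift units [ 0.01 -0.06  4.04]
```

View pics/w4.png

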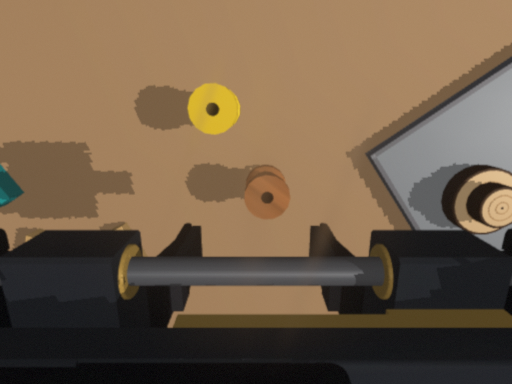

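The view shows the brown spool with its bore at (267,197), the yellow one at (213,109), and the small slice centred on the large one at right (500,208).

```bash
python3 -c "
from h import *
w=ray('wrist',(197,267),.048);print(w);plan(w[0],w[1],.026)"
```

```text
[0.45032994 0.13525158 0.048     ]
t 14.48 pos [0.4477 0.1256 0.1472] yaw 69.6 tilt [0.001 0.   ] j7 0.88 gap 0.701 F [-0.2  0.6  0.1] | turn units 0.0 shift units [0.03 0.33 4.04]
```

```bash
python3 -m handwheel '{"translation":[[0,0.25,0.6],[0,0,1],[0,0,1],[0,0,0.8],[0,0,0.4],[0,0,0.24],[0,0,0],[0,0,0]],"turn":[0,0,0,0,0,0,0,0],"claw":[0.78,0.78,0.78,0.78,0.78,0.78,0.78,0.78]}' 20
python3 -m handwheel '{"translation":[[0,0,0],[0,0,0],[0,0,0],[0,0,0],[0,0,0],[0,0,0],[0,0,0],[0,0,0]],"turn":[0,0,0,0,0,0,0,0],"claw":[0.2,0.2,0.2,0.2,0.2,0.2,0.2,0.2]}'
python3 -c "
from h import *
plan(.5105,.390,.13)"
```

```text
t: 15.15
position: [0.4503, 0.132, 0.0259]
eef_rot: [0.558, 3.091, -0.0]
force: [-0.2, 0.3, 1.3]
finger_gap: 0.781
gripper_force: 0.0
t: 15.82
position: [0.45, 0.1315, 0.026]
eef_rot: [0.559, 3.091, 0.0]
force: [-0.8, -0.9, 4.2]
finger_gap: 0.419
gripper_force: 20.0
t 15.82 pos [0.45   0.1315 0.026 ] yaw 69.5 tilt [0. 0.] j7 0.96 gap 0.419 F [-0.8 -0.9  4.2] | turn units 0.0 shift units [ 1.13  8.78 -3.47]
```

```bash
python3 -m handwheel '{"translation":[[0,0,-0.5],[0,0,-1],[0,0,-1],[0,0,-1],[0.12,0.97,0],[0.12,0.97,0],[0.12,0.97,0],[0.12,0.97,0]],"turn":[0,0,0,0,0,0,0,0],"claw":[0.2,0.2,0.2,0.2,0.2,0.2,0.2,0.2]}'
python3 -m handwheel '{"translation":[[0.13,0.97,0],[0.13,0.97,0],[0.13,0.97,0],[0.13,0.97,0],[0.13,0.97,0],[0,0,0],[0,0,0],[0,0,0]],"turn":[0,0,0,0,0,0,0,0],"claw":[0.2,0.2,0.2,0.2,0.2,0.2,0.2,0.2]}'
python3 -m handwheel '{"translation":[[0,0,0],[0,0,0.9],[0,0,0.9],[0,0,0.7],[0,0,0.4],[0,0,0.2],[0,0,0],[0,0,0]],"turn":[0,0,0,0,0,0,0,0],"claw":[0.2,0.2,0.2,0.2,0.2,0.2,0.2,0.2]}'
python3 -c "
from h import *
plan(.5105,.390,.031)"
```

```text
t: 16.48
position: [0.4773, 0.247, 0.1308]
eef_rot: [0.559, 3.091, 0.001]
force: [0.7, 0.2, 0.9]
finger_gap: 0.418
gripper_force: 20.9
t: 17.15
position: [0.5097, 0.3879, 0.1299]
eef_rot: [-0.559, -3.091, 0.003]
force: [-0.0, -1.1, -0.5]
finger_gap: 0.42
gripper_force: 20.9
t: 17.82
position: [0.5106, 0.3887, 0.0387]
eef_rot: [0.56, 3.09, 0.002]
force: [-0.5, -0.1, -0.3]
finger_gap: 0.423
gripper_force: 20.9
t 17.82 pos [0.5106 0.3887 0.0387] yaw 69.5 tilt [0.001 0.001] j7 0.64 gap 0.423 F [-0.5 -0.1 -0.3] | turn units 0.0 shift units [0.02 0.04 0.26]
```

```bash
python3 -m handwheel '{"translation":[[0,0,0.15],[0,0,0.07],[0,0,0]],"turn":[0,0,0],"claw":[0.2,0.2,0.2]}'
python3 -m handwheel '{"translation":[[0,0,0.03],[0,0,0],[0,0,0]],"turn":[0,0,0],"claw":[0.2,0.2,0.2]}'
```

```text
t: 18.07
position: [0.51, 0.3889, 0.0314]
eef_rot: [0.559, 3.091, 0.001]
force: [0.4, -0.8, 0.3]
finger_gap: 0.42
gripper_force: 20.9
t: 18.32
position: [0.5099, 0.3888, 0.0304]
eef_rot: [0.559, 3.091, 0.0]
force: [-0.2, -0.1, -0.1]
finger_gap: 0.42
gripper_force: 20.9
```

```bash
python3 -m handwheel '{"translation":[[0,0,0],[0,0,0],[0,0,0],[0,0,0],[0,0,-0.4],[0,0,-1],[0,0,-1],[0,0,-1]],"turn":[0,0,0,0,0,0,0,0],"claw":[0.45,0.5,0.6,0.6,0.6,0.6,0.6,0.6]}'
python3 -m handwheel '{"translation":[[0,0,-0.6],[0,0,0],[0,0,0],[0,0,0],[0,0,0],[0,0,0],[0,0,0],[0,0,0]],"turn":[1,1,1,1,1,1,1,1],"claw":[0.6,0.6,0.6,0.6,0.6,0.6,0.6,0.6]}'
python3 -m handwheel '{"translation":[[0,0,0],[0,0,0],[0,0,0],[0,0,0]],"turn":[1,1,0.2,0],"claw":[0.6,0.6,0.6,0.6]}'
python3 -c "
from h import *
plan(.655,.085,.14,11);look('spool_c',.03,cam='top',name='t2.png');look('square_tray_floor',.015,cam='top')
a=capture('scene');save(cv2.resize(a[190:290,330:460],None,fx=4,fy=4),'s2.png')"
```

```text
t: 18.98
position: [0.5098, 0.3884, 0.1341]
eef_rot: [0.559, 3.091, -0.0]
force: [0.6, 0.9, 0.1]
finger_gap: 0.599
gripper_force: 0.0
t: 19.65
position: [0.51, 0.3888, 0.1513]
eef_rot: [1.725, 2.625, 0.002]
force: [-0.9, 0.1, -0.5]
finger_gap: 0.601
gripper_force: 0.0
t: 19.98
position: [0.5099, 0.3888, 0.1509]
eef_rot: [1.995, 2.427, 0.001]
force: [0.7, -0.2, 1.0]
finger_gap: 0.602
gripper_force: 0.0
t 19.98 pos [0.5099 0.3888 0.1509] yaw 11.1 tilt [0.001 0.001] j7 -0.36 gap 0.602 F [ 0.7 -0.2  1. ] | turn units 0.03 shift units [-10.86   2.81   0.36]
spool_c 0.97 [217.  68.] w [0.5137 0.3939 0.03  ] rect [508.7 390.2] [59.2 37.3] 89.6 circ 508.8 389.9 29.9 [130.  88.  59.]
spool_c 0.58 [284. 197.] w [0.3668 0.1096 0.03  ] rect [367.5 114.2] [35.4 47.1] 44.6 circ 367.1 114.0 23.8 [151. 125.  49.]
spool_c 0.56 [208. 114.] w [0.5333 0.2936 0.03  ] rect [531.2 306.6] [62.  65.9] 1.1 circ 530.0 306.8 33.8 [146. 122.  94.]
square_tray_floor 0.95 [212.  95.] w [0.5256 0.3413 0.015 ] rect [522.1 340.5] [191.  196.5] 13.9 circ 522.0 341.5 133.3 [128. 126. 125.]
```

View pics/s2.png

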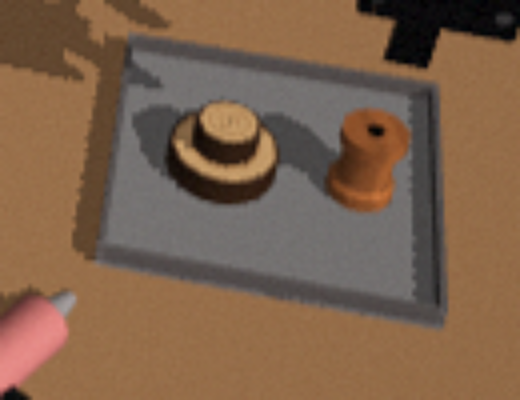

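The crop shows the stack at (225,150), with the small slice centred on the large one. The spool stands upright on the floor at (370,160). On to the twig.

```bash
python3 -m handwheel '{"translation":[[-0.9,0.23,0],[-0.9,0.23,0],[-0.9,0.23,0],[-0.9,0.23,0],[-0.9,0.23,0],[-0.9,0.23,0],[-0.9,0.23,0],[-0.9,0.23,0]],"turn":[0,0,0,0,0,0,0,0],"claw":[0.6,0.6,0.6,0.6,0.6,0.6,0.6,0.6]}'
python3 -m handwheel '{"translation":[[-0.9,0.23,0],[-0.9,0.23,0],[-0.9,0.23,0],[-0.9,0.23,0],[0,0,0],[0,0,0],[0,0,0]],"turn":[0,0,0,0,0,0,0],"claw":[0.6,0.6,0.6,0.6,0.6,0.6,0.6]}'
python3 -c "
from h import *
look('twig_stem',.009,name='w5.png');plan(.655,.081,.022,11)"
```

```text
t: 20.9
position: [0.6059, 0.186, 0.1503]
eef_rot: [-1.996, -2.426, -0.0]
force: [1.2, -1.0, -0.6]
finger_gap: 0.595
gripper_force: 0.0
t: 21.48
position: [0.653, 0.0872, 0.15]
eef_rot: [-1.996, -2.425, -0.0]
force: [-0.3, 0.1, -0.2]
finger_gap: 0.599
gripper_force: 0.0
twig_stem 0.87 [158. 256.] w [0.6494 0.1135 0.009 ] rect [655.8  91.5] [65.7 96.8] 10.1 circ 655.4 95.2 52.2 [97. 72. 50.]
t 21.58 pos [0.6528 0.0885 0.15  ] yaw 11.2 tilt [-0.001  0.001] j7 0.21 gap 0.603 F [-0.2  0.9 -0.8] | turn units 0.04 shift units [-0.27  0.03  4.27]
```

View pics/w5.png

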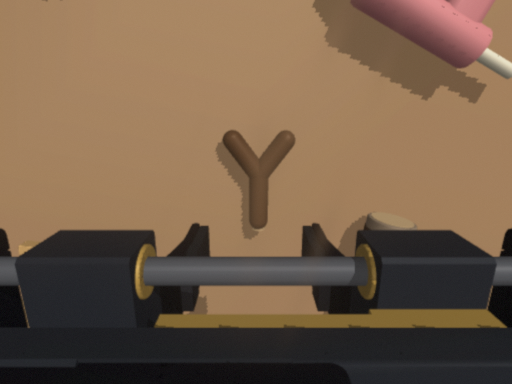

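The view shows the twig upright in the image, with its stem end at (258,228), crotch at (260,176) and prong tips at (232,133) and (287,133).

```bash
python3 -c "
from h import *
for rc in ((228,258),(176,260),(133,232),(133,287)): print(ray('wrist',rc,.009).round(4))
plan(.6585,.0765,.022,10.2)"
```

```text
[0.6646 0.0476 0.009 ]
[0.6561 0.0994 0.009 ]
[0.6232 0.1335 0.009 ]
[0.6722 0.1433 0.009 ]
t 21.58 pos [0.6528 0.0885 0.15  ] yaw 11.2 tilt [-0.001  0.001] j7 0.21 gap 0.603 F [-0.2  0.9 -0.8] | turn units 0.18 shift units [-0.43  0.12  4.27]
```

```bash
python3 -m handwheel '{"translation":[[-0.43,0.12,0.5],[0,0,1],[0,0,1],[0,0,1],[0,0,0.6],[0,0,0.2],[0,0,0],[0,0,0]],"turn":[0.18,0,0,0,0,0,0,0],"claw":[0.6,0.6,0.6,0.6,0.6,0.6,0.6,0.6]}' 30
python3 -m handwheel '{"translation":[[0,0,0],[0,0,0],[0,0,0],[0,0,0],[0,0,0],[0,0,0],[0,0,0],[0,0,0]],"turn":[0,0,0,0,0,0,0,0],"claw":[0.05,0.05,0.05,0.05,0.05,0.05,0.05,0.05]}'
python3 -c "
from h import *
plan(.6585,.0765,.022);look('long_tray_floor',.015,cam='top')
p=camera_params('top')"
```

```text
t: 22.25
position: [0.6593, 0.0744, 0.0207]
eef_rot: [2.019, 2.407, -0.001]
force: [0.1, 0.4, -0.4]
finger_gap: 0.601
gripper_force: 0.0
t: 22.92
position: [0.6593, 0.0747, 0.0213]
eef_rot: [2.019, 2.407, 0.0]
force: [-0.3, -0.3, 0.8]
finger_gap: 0.197
gripper_force: 29.9
t 22.92 pos [0.6593 0.0747 0.0213] yaw 10.0 tilt [0. 0.] j7 0.27 gap 0.197 F [-0.3 -0.3  0.8] | turn units 0.0 shift units [ 0.07 -0.02 -0.02]
long_tray_floor 0.91 [227. 386.] w [ 0.4872 -0.3148  0.015 ] rect [ 490.2 -313.6] [144.3 250. ] 75.5 circ 490.1 -314.7 141.0 [136. 134. 134.]
```

```bash
python3 -m handwheel '{"translation":[[0,0,-0.5],[0,0,-1],[0,0,-1],[0,0,-1],[0,0,0],[0,0,0],[0,0,0],[0,0,0]],"turn":[0,0,0,0.9,0.9,0.9,0.9,0.66],"claw":[0.05,0.05,0.05,0.05,0.05,0.05,0.05,0.05]}'
python3 -c "
from h import *
plan(.4275,-.316,.12,-14.4)"
```

```text
t: 23.68
position: [0.6595, 0.0747, 0.1276]
eef_rot: [2.486, 1.92, 0.002]
force: [-0.4, 1.0, -0.4]
finger_gap: 0.2
gripper_force: 29.9
t 23.68 pos [0.6595 0.0747 0.1276] yaw -14.6 tilt [0.001 0.001] j7 -0.18 gap 0.2 F [-0.4  1.  -0.4] | turn units -0.04 shift units [-14.54  -4.25   0.24]
```

```bash
python3 -m handwheel '{"translation":[[-0.97,-0.28,0],[-0.97,-0.28,0],[-0.97,-0.28,0],[-0.97,-0.28,0],[-0.97,-0.28,0],[-0.97,-0.28,0],[-0.97,-0.28,0],[-0.97,-0.28,0]],"turn":[0,0,0,0,0,0,0,0],"claw":[0.05,0.05,0.05,0.05,0.05,0.05,0.05,0.05]}'
python3 -m handwheel '{"translation":[[-0.97,-0.28,0],[-0.97,-0.28,0],[-0.97,-0.28,0],[-0.97,-0.28,0],[-0.97,-0.28,0],[-0.97,-0.28,0],[-0.97,-0.29,0],[0,0,0]],"turn":[0,0,0,0,0,0,0,0],"claw":[0.05,0.05,0.05,0.05,0.05,0.05,0.05,0.05]}'
python3 -m handwheel '{"translation":[[0,0,0],[0,0,0]],"turn":[0,0],"claw":[0.05,0.05]}'
python3 -c "
from h import *
plan(.4275,-.316,.025,-14.4);look('long_tray_floor',.015,name='w6.png')"
```

```text
t: 24.35
position: [0.5356, -0.1355, 0.1272]
eef_rot: [2.482, 1.926, 0.002]
force: [1.2, 0.1, 0.1]
finger_gap: 0.196
gripper_force: 29.9
t: 25.02
position: [0.424, -0.3234, 0.1276]
eef_rot: [2.489, 1.912, -0.003]
force: [0.3, -0.8, 0.0]
finger_gap: 0.196
gripper_force: 29.9
t: 25.18
position: [0.4289, -0.3165, 0.1267]
eef_rot: [2.482, 1.925, 0.002]
force: [1.0, 0.2, -0.3]
finger_gap: 0.194
gripper_force: 29.9
t 25.18 pos [ 0.4289 -0.3165  0.1267] yaw -14.4 tilt [0.001 0.001] j7 0.51 gap 0.194 F [ 1.   0.2 -0.3] | turn units 0.0 shift units [ 0.   -0.05  3.39]
long_tray_floor 0.84 [159. 354.] w [ 0.5176 -0.3069  0.015 ] rect [ 491.5 -316.2] [140.5 250.9] 75.5 circ 490.9 -316.4 142.1 [134. 135. 136.]
```

View pics/w6.png

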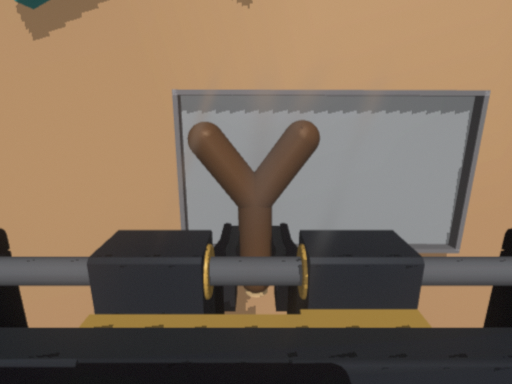

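The twig hangs level and its fork is aligned with the tray, with its left prong tip at (205,138) just inside the left rim at (180,150). It gains clearance as it goes down, because it is now nearer the camera. Lowering.

```bash
python3 -m handwheel '{"translation":[[0,0.1,0.7],[0,0,0.9],[0,0,0.8],[0,0,0.5],[0,0,0.3],[0,0,0],[0,0,0],[0,0,0]],"turn":[0,0,0,0,0,0,0,0],"claw":[0.05,0.05,0.05,0.05,0.05,0.05,0.05,0.05]}'
python3 -m handwheel '{"translation":[[0,0,0.1],[0,0,0],[0,0,0]],"turn":[0,0,0],"claw":[0.05,0.05,0.05]}'
```

```text
t: 25.95
position: [0.4325, -0.3178, 0.0312]
eef_rot: [2.48, 1.926, 0.001]
force: [0.1, 0.0, -0.4]
finger_gap: 0.194
gripper_force: 29.9
t: 26.2
position: [0.4318, -0.3176, 0.0276]
eef_rot: [2.481, 1.926, 0.001]
force: [0.6, 0.3, -0.9]
finger_gap: 0.196
gripper_force: 29.9
```

```bash
python3 -m handwheel '{"translation":[[0,0,0.07],[0,0,0],[0,0,0],[0,0,0],[0,0,0],[0,0,-0.4],[0,0,-1],[0,0,-1]],"turn":[0,0,0,0,0,0,0,0],"claw":[0.05,0.05,0.3,0.45,0.45,0.45,0.45,0.45]}'
python3 -m handwheel '{"translation":[[0,0,-1],[0,0,-0.6],[0,0,0],[0,0,0],[0,0,0],[0,0,0],[0,0,0],[0,0,0]],"turn":[-1,-1,-1,-1,-1,-1,-1,-1],"claw":[0.45,0.45,0.45,0.45,0.45,0.45,0.45,0.6]}'
python3 -m handwheel '{"translation":[[0,0,0],[0,0,0],[0,0,0],[0,0,0],[0,0,0]],"turn":[-1,-1,-1,-0.6,0],"claw":[0.6,0.6,0.6,0.6,0.6]}'
python3 -c "
from h import *
plan(.447,-.13,.14);look('twig_stem',.013,cam='top')"
```

```text
t: 26.87
position: [0.4302, -0.3173, 0.0976]
eef_rot: [-2.481, -1.924, 0.003]
force: [0.7, -0.2, 0.1]
finger_gap: 0.437
gripper_force: 0.0
t: 27.53
position: [0.4313, -0.3178, 0.1459]
eef_rot: [1.53, 2.743, 0.0]
force: [0.1, -0.1, -0.3]
finger_gap: 0.474
gripper_force: 0.0
t: 27.95
position: [0.4313, -0.3179, 0.1459]
eef_rot: [1.019, 2.971, 0.0]
force: [-0.3, -0.7, 0.7]
finger_gap: 0.6
gripper_force: 0.0
t 27.95 pos [ 0.4313 -0.3179  0.1459] yaw 52.1 tilt [ 0.001 -0.   ] j7 1.62 gap 0.6 F [-0.3 -0.7  0.7] | turn units 0.0 shift units [3.43 5.27 0.19]
twig_stem 0.58 [249. 368.] w [ 0.4379 -0.2716  0.013 ] rect [ 447.1 -268.9] [57.8 58.8] 17.6 circ 441.6 -272.8 35.4 [85. 63. 47.]
```

```bash
python3 -m handwheel '{"translation":[[0.57,0.88,0],[0.57,0.88,0],[0.57,0.88,0],[0.57,0.88,0],[0.57,0.88,0],[0.57,0.88,0],[0,0,0],[0,0,0]],"turn":[0,0,0,0,0,0,0,0],"claw":[0.6,0.6,0.6,0.6,0.6,0.6,0.6,0.6]}'
python3 -m handwheel '{"translation":[[0,0,0],[0,0,0]],"turn":[0,0],"claw":[0.6,0.6]}'
python3 -c "
from h import *
look('twig_stem',.013,cam='top');look('long_tray_floor',.015,cam='top');look('lath_c',.02,name='w7.png');plan(.447,-.115,.022)"
```

```text
t: 28.72
position: [0.4481, -0.1278, 0.1453]
eef_rot: [1.017, 2.972, 0.001]
force: [0.4, -1.1, -0.2]
finger_gap: 0.595
gripper_force: 0.0
t: 28.88
position: [0.4477, -0.1309, 0.1452]
eef_rot: [1.025, 2.969, -0.0]
force: [0.3, -1.0, -0.8]
finger_gap: 0.598
gripper_force: 0.0
twig_stem 0.62 [214.  95.] w [0.5209 0.3423 0.013 ] rect [522.5 341.1] [192.2 196.2] 14.2 circ 520.9 340.7 132.5 [135. 133. 132.]
long_tray_floor 0.89 [204. 390.] w [ 0.538  -0.3251  0.015 ] rect [ 537.2 -322.9] [147.1 155.1] 75.2 circ 540.1 -326.1 100.1 [139. 137. 135.]
lath_c 0.98 [ 70. 186.] w [ 0.3335 -0.1126  0.02  ] rect [ 336.7 -112.8] [81.1 24.5] 11.1 circ 336.5 -112.5 41.2 [ 54. 137. 132.]
lath_c 0.91 [129. 360.] w [ 0.4603 -0.0264  0.02  ] rect [460.4 -23.7] [54.2 18. ] 5.4 circ 460.1 -23.3 27.6 [171. 136.  89.]
lath_c 0.75 [224. 136.] w [ 0.4059 -0.2375  0.02  ] rect [ 408.2 -259. ] [89.5 64.3] 75.6 circ 405.8 -258.5 52.8 [97. 94. 93.]
t 29.18 pos [ 0.4477 -0.1302  0.145 ] yaw 52.0 tilt [-0. -0.] j7 1.13 gap 0.605 F [ 0.2 -0.1  1. ] | turn units 0.0 shift units [0.33 0.38 4.1 ]
```

View pics/w7.png

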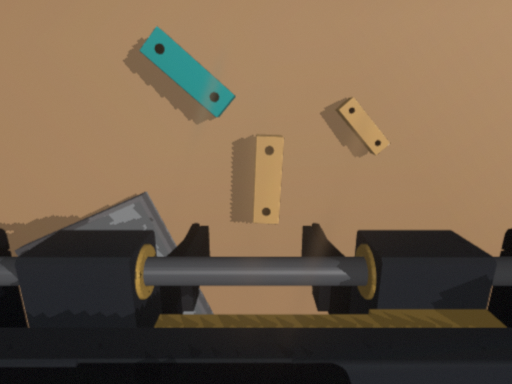

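The target lath shows at (268,180), with its holes at (269,150) and (266,212). The turquoise one is at (188,72) and the small one at (363,126).

```bash
python3 -c "
from h import *
a=ray('wrist',(150.5,269),.02);b=ray('wrist',(211.5,266.3),.02);c=(a+b)/2;d=a-b
y=np.degrees(np.arctan2(d[1],d[0]));print(a,b,c,y);plan(c[0],c[1],.022,y+90)"
```

```text
[ 0.42729218 -0.09845191  0.02      ] [ 0.47033765 -0.13431734  0.02      ] [ 0.44881492 -0.11638463  0.02      ] 140.19897748985994
t 29.18 pos [ 0.4477 -0.1302  0.145 ] yaw 52.0 tilt [-0. -0.] j7 1.13 gap 0.605 F [ 0.2 -0.1  1. ] | turn units 0.32 shift units [0.27 0.38 4.1 ]
```

```bash
python3 -m handwheel '{"translation":[[0,0,0],[0.27,0.38,0.5],[0,0,1],[0,0,1],[0,0,1],[0,0,0.45],[0,0,0.1],[0,0,0]],"turn":[0.32,0,0,0,0,0,0,0],"claw":[0.6,0.6,0.6,0.6,0.6,0.6,0.6,0.6]}' 25
python3 -m handwheel '{"translation":[[0,0,0],[0,0,0],[0,0,0],[0,0,0],[0,0,0],[0,0,0],[0,0,0],[0,0,0]],"turn":[0,0,0,0,0,0,0,0],"claw":[0.1,0.1,0.1,0.1,0.1,0.1,0.1,0.1]}'
python3 -c "
from h import *
plan(.5535,-.332,.12,75.6)"
```

```text
t: 29.85
position: [0.4481, -0.1159, 0.0228]
eef_rot: [-1.068, -2.952, 0.002]
force: [0.2, -0.8, 0.9]
finger_gap: 0.595
gripper_force: 0.0
t: 30.52
position: [0.4493, -0.1157, 0.0241]
eef_rot: [1.068, 2.954, 0.001]
force: [-2.0, -0.7, 5.9]
finger_gap: 0.274
gripper_force: 25.0
t 30.52 pos [ 0.4493 -0.1157  0.0241] yaw 50.2 tilt [0.001 0.   ] j7 1.19 gap 0.274 F [-2.  -0.7  5.9] | turn units -4.42 shift units [-5.16 -6.12 -3.19]
```

```bash
python3 -m handwheel '{"translation":[[0,0,-0.5],[0,0,-1],[0,0,-1],[0,0,-0.8],[0,0,0],[0,0,0],[0,0,0],[0,0,0]],"turn":[0,0,0,-0.9,-0.9,-0.9,-0.9,-0.82],"claw":[0.1,0.1,0.1,0.1,0.1,0.1,0.1,0.1]}'
python3 -m handwheel '{"translation":[[-0.64,-0.76,0],[-0.64,-0.76,0],[-0.64,-0.76,0],[-0.64,-0.76,0],[-0.64,-0.76,0],[-0.64,-0.76,0],[-0.64,-0.76,0],[-0.64,-0.76,0]],"turn":[0,0,0,0,0,0,0,0],"claw":[0.1,0.1,0.1,0.1,0.1,0.1,0.1,0.1]}'
python3 -m handwheel '{"translation":[[0,0,0],[0,0,0],[0,0,0]],"turn":[0,0,0],"claw":[0.1,0.1,0.1]}'
python3 -c "
from h import *
plan(.5535,-.332,.029,75.6);save(capture('wrist'),'w8.png')"
```

```text
t: 31.18
position: [0.4487, -0.1155, 0.1225]
eef_rot: [0.388, 3.118, 0.001]
force: [0.4, -0.5, -0.4]
finger_gap: 0.27
gripper_force: 25.0
t: 31.85
position: [0.5526, -0.3314, 0.1218]
eef_rot: [-0.393, -3.116, -0.001]
force: [0.8, 0.5, -0.1]
finger_gap: 0.27
gripper_force: 25.0
t: 32.1
position: [0.5517, -0.3299, 0.1217]
eef_rot: [-0.394, -3.115, -0.001]
force: [-0.2, -0.6, -0.6]
finger_gap: 0.27
gripper_force: 25.0
t 32.1 pos [ 0.5517 -0.3299  0.1217] yaw 75.6 tilt [-0.002  0.001] j7 2.05 gap 0.27 F [-0.2 -0.6 -0.6] | turn units -0.01 shift units [-0.08 -0.06  3.09]
```

View pics/w8.png

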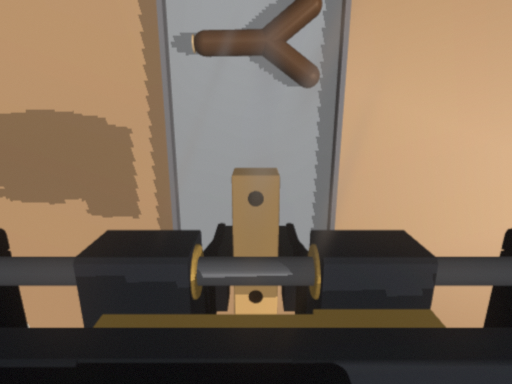

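The twig lies inside the tray, spanning (200,42) to (318,5..85) between rims at about (168) and (345). The lath is held along the tray's long axis. Lowering.

```bash
python3 -m handwheel '{"translation":[[-0.08,-0.06,0.7],[0,0,0.9],[0,0,0.7],[0,0,0.4],[0,0,0.2],[0,0,0],[0,0,0],[0,0,0]],"turn":[0,0,0,0,0,0,0,0],"claw":[0.1,0.1,0.1,0.1,0.1,0.1,0.1,0.1]}'
python3 -m handwheel '{"translation":[[0,0,0.1],[0,0,0],[0,0,0]],"turn":[0,0,0],"claw":[0.1,0.1,0.1]}'
```

```text
t: 32.82
position: [0.5551, -0.3333, 0.0372]
eef_rot: [0.394, 3.114, -0.001]
force: [-0.8, -0.0, -0.7]
finger_gap: 0.271
gripper_force: 25.0
t: 33.07
position: [0.5543, -0.3329, 0.033]
eef_rot: [0.394, 3.116, 0.0]
force: [0.1, -0.6, -0.1]
finger_gap: 0.274
gripper_force: 25.0
```

```bash
python3 -m handwheel '{"translation":[[0,0,0.1],[0,0,0.05],[0,0,0],[0,0,0]],"turn":[0,0,0,0],"claw":[0.1,0.1,0.1,0.1]}'
python3 -m handwheel '{"translation":[[0,0,0],[0,0,0],[0,0,0],[0,0,0],[0,0,-0.4],[0,0,-1],[0,0,-1],[0,0,-1]],"turn":[0,0,0,0,0,0,0,0],"claw":[0.3,0.4,0.5,0.5,0.5,0.5,0.5,0.5]}'
python3 -m handwheel '{"translation":[[0,0.9,-1],[0,1,-0.8],[0,1,-0.5],[0,1,0],[0,1,0],[0,1,0],[0,1,0],[0,0,0]],"turn":[0,0,0,0,0,0,0,0],"claw":[0.5,0.5,0.5,0.5,0.5,0.5,0.5,0.5]}'
python3 -c "
from h import *
b=capture('top');save(cv2.resize(b,(800,600)),'t3.png');a=capture('scene');save(cv2.resize(a,(800,600)),'s3.png')"
```

```text
t: 33.4
position: [0.5542, -0.333, 0.0282]
eef_rot: [0.394, 3.116, 0.0]
force: [0.2, 0.8, 1.2]
finger_gap: 0.273
gripper_force: 25.0
t: 34.07
position: [0.5537, -0.333, 0.1318]
eef_rot: [-0.395, -3.116, 0.0]
force: [1.0, 0.2, 0.9]
finger_gap: 0.498
gripper_force: 0.0
t: 34.73
position: [0.608, -0.1234, 0.1996]
eef_rot: [0.379, 3.118, 0.008]
force: [0.6, 0.8, -0.6]
finger_gap: 0.5
gripper_force: 0.0
```

View pics/t3.png

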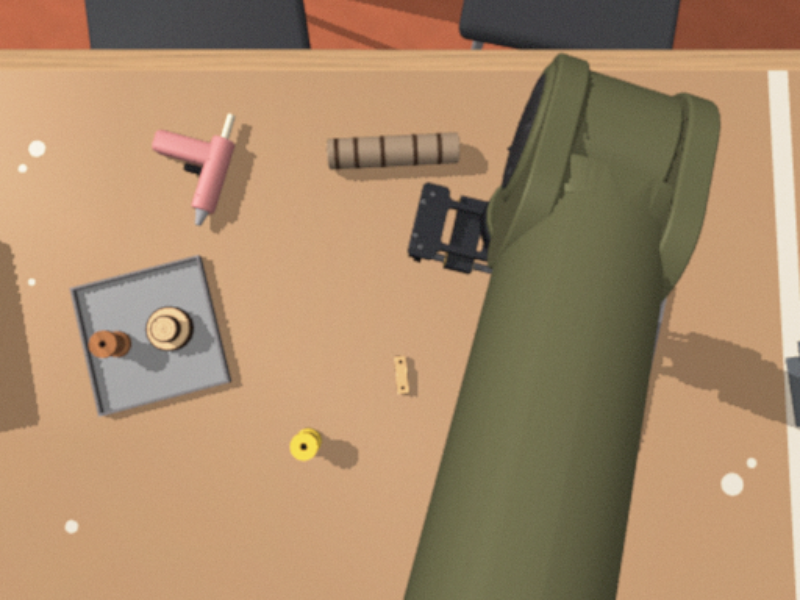

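View pics/s3.png

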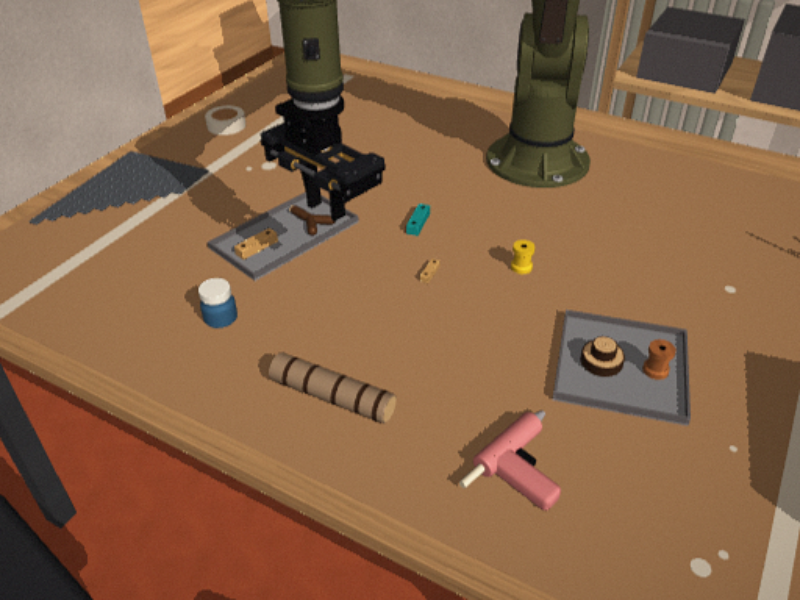

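Both kits are in place and the bystanders haven't moved. The stack is at (603,355), the spool at (658,358), the twig at (313,218) and the lath at (257,242) in the scene view. One last close look at the long tray.

```bash
python3 -c "
from h import *
a=capture('scene');save(cv2.resize(a[115:180,125:235],None,fx=6,fy=6,interpolation=cv2.INTER_CUBIC),'s4.png')"
```

```text
(no output)
```

View pics/s4.png

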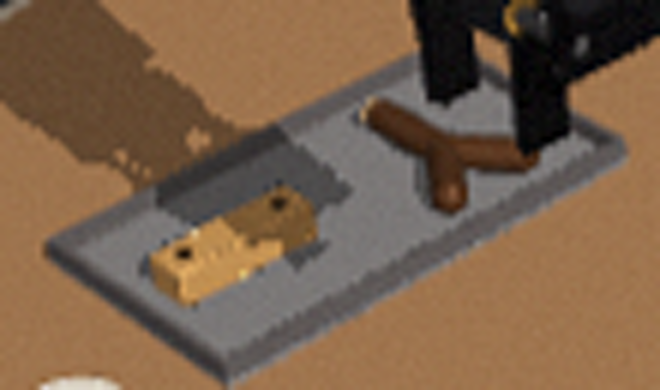

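The lath (235,245) and the twig (450,150) both lie flat inside the rim. The lath is only partly shaded by the arm, and the gripper is clear of both at z = 0.2 m.

```bash
python3 -c "
from workcell import *
print(sign_off())"
```

```text
the job is handed in; nothing more can be done
None
```

Both kits are made up and handed in at about 35 s of robot time: in the last pictures all five pieces sit as asked, and the glue gun, log and jar show no sign of having moved.

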